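# Clamp the switch box in its quick-release holder

## Robot

A 6-joint arm with a two-finger parallel gripper is mounted at the origin on the work surface. World frame = base frame: x ahead of the robot, y to its left, z up, the work surface at z = 0. Lengths are in mm, angles in degrees, forces in N, time in s.
With the tool pointing down it reaches from about 350 to 850 mm from the base axis. Payload 8.1 kg.
Tool frame: the origin (TCP) lies where the fingers leave the gripper's body, on its centre line; the fingertips stand 73 mm ahead of it and the grasp point (between the pads) lies 54 mm ahead of it; z points along the fingers, y is the line along which they close (so a half turn about z gives the same grasp; the last joint's range is limited). The gripper opens to 85 mm and grips with 20 to 120 N. Pads are 22 mm wide; open, the fingers measure 114 mm over their backs; the gripper's body (76 mm by 85 mm) begins 54 mm behind the grasp point. The pads swing forward as they close: fully open they stand 13 mm farther back than shut.
Start: joints at [-75.653, 7.471, 85.268, -0, 87.261, -4.893], TCP at [197.735, -566.486, 303.892] pointing down, gripper open.
Joint ranges: [-169.43, 169.43], [-51.17, 129.36], [1.28, 143.12], [-76.62, 256.62], [0, 156.53], [-152.29, 152.29]. Speed limits (degrees/s): [136.94, 136.94, 159.86, 180, 180, 180].

## Interface

Orientations are given as [roll, pitch, yaw] about the fixed x, y, z axes, in that order (R = Rz(yaw) Ry(pitch) Rx(roll)).
In Python, from bench import sense, optics, r gives the robot as it stands.
- The arm moves only by the tool servo_tool, never from a script. Its argument "plan" is a list that holds one entry, the list of rows, each a list of 5 numbers: the shift along the world's x, y, z in m, then the turn about the world's z in degrees, then the finger opening in m, from 0 to 0.0854. A call has 1 to 10 rows; each row shifts and turns the commanded pose from where the row before left it; what a row does not reach is not made up. A row lasts 1/10 s, in which the tool goes at most 50 mm and 8.59 degrees, less where a joint would pass 70% of its speed; a pose out of reach is approached as far as the arm can. A call is refused whole if a number of a shift passes 0.05 or a number of a turn 8.59, either way. A call with a gripper value outside its range is refused whole. The fingers move at their own pace and stop on an object; "force" is the grip in N (left out, the last holds). Time passes only in rows, so rows that do not move let the fingers close. It gives the time, the measured TCP pose, the force, the opening and the grip force at its end, in the units of the state.
- sense(): the state, without advancing time (a new reading comes with each control period).
- optics.snapshot(name): name is "scene" or "top" or "wrist"; returns a dict with "frame" (480x640x3 uint8, blue, green, red), "fx", "fy", "cx", "cy" (pixels), "dist_coeffs" ([k1, k2, p1, p2, k3] as OpenCV has them; the pictures are not rectified), "cam_to_world" (4x4, takes a point from camera to world coordinates). Camera axes: x right, y down, z forward; pixel columns grow to the right and rows downward; lengths in mm; the calibration is good to about 2 mm. A picture is of the moment at which its call begins. There is no depth.
- r.hand_in(): hands the job in; it is judged then, once.
The state is a dict: "time": time; "joint_pos": joint angles; "qd": joint speeds; "joint_efforts": joint torques, N m; "tool_pos": TCP position; "tcp_rot": TCP orientation; "ft_force": force on the tool from outside, world axes, zero at the start; "wrist_torque": the same for the moment, N m; "finger_gap": finger opening in mm; "grip_force": force on a finger pad.
Only numpy, scipy, OpenCV 4.12 (cv2) and the standard library are available. Lean on these libraries where they do the work, as an engineer would, in place of code of your own. Each camera call takes 0.05 s, during which the arm holds its last target. There are 200 camera calls.

## Task

The steel switch box is sitting loose in one of the two quick-release holders on the desk. Clamp it: press that holder's nut round by its bar until it is fully tight with the lever still open, then swing the cam lever at the opposite end of the same skewer fully shut against its firm resistance. Leave the lever of the empty holder as it is.

Things in the scene. Friction and masses are not known exactly. Their poses are not given: they have to be found in the camera images.
- holder: Fixed holder with an open steel box (80 mm wide, rim at z 110) between two upright aluminium jaws (tops z 100), base 130 x 150 mm; the other holder has no box. Origin: underside centre of the base, on the desk. z up; -x is its front (roughly to the robot); y along the skewer, whose axis is at x 0, z 60 mm. Nut at the +y end, cam lever at the -y end.
- nut (a joint): Steel hex nut (26 mm) on the skewer axis with one radial bar, 10 mm thick, ending in a black ball (16 mm) 64 mm from the axis. Bar at holder y = 71 mm tight, up to 75 loose. 0: bar straight up; grows as it swings over to the front (-x) and down, tightening; 1.57 (bar level) is tight, a hard stop. Starts 0.2 to 0.8. Stays where left; turning takes 0.35 N m (8 N at 45 mm).
- lever (a joint): Dark steel cam lever swinging level about an upright pin at holder x 0, y -70 mm: blade 10 mm thick, 18 high (z 51 to 69), end 91 mm from the pin, hub 26 mm wide. 0: shut, along the jaw, pointing to holder -x (hard stop); 1.57: straight out to -y. Starts 1.2 to 1.65. Stays where left; takes 0.32 N m, rising steadily to 0.5 N m at the shut end (9 N at 58 mm).
- spare_lever_end (a point): Free end of the cam lever of the empty holder (the same holder without a box), 90 mm from its pin and 60 mm above the desk. Not to be moved.
Mind the look-alikes: they are no part of the job. Leave any pink look-alike of the holder alone.

How it is judged (in metres and radians):
On the way:
1. the nut is turned tight (bar within 10 degrees of level) while the lever is still open (value of joint nut above 1.39 rad and value of joint lever above 0.9 rad), for 0.2 s.
At the end, for the whole second after the job is handed in: The loaded holder's nut is tight (bar within 10 degrees of level) and its cam lever is shut to within 10 degrees; the end of the empty holder's lever is within 15 mm of where it was (value of joint nut above 1.39 rad and value of joint lever below 0.175 rad and distance of spare_lever_end from where it was at the start of the episode below 0.015 m); the robot touches nothing.
It fails at once if the empty holder's lever is moved by more than 15 mm (distance of spare_lever_end from where it was at the start of the episode above 0.015 m).
It also fails if it takes over 45 s, if anything falls off the work surface, if the arm or the gripper's body presses on something with over 40 N, if the wrist force passes 120 N, or if a joint passes its speed limit or range.

## Working session

There is one attempt and no reset: what is moved stays moved. The work goes in short steps, Python scripts to look and compute and a tool call to move; the robot and the scene stay as the last step left them, time stands still between calls to the robot, and variables do not carry over. Pictures are saved under pics/ and viewed, at most 10 in all, crops included, and the job is handed in when it is done.

Besides the shell and the picture viewer there is one more tool, called after "Call:" as name(argument=value, ...) on one line, values as JSON. servo_tool: Moves the arm, as the interface text tells. Its arguments: {"type":"object","properties":{"plan":{"type":"array"},"force":{"type":"number"}},"required":["plan"]}

```bash
mkdir -p pics; cat > h.py <<'E'
import numpy as np,cv2
def ray(s,uv):
    K=np.array([[s['fx'],0,s['cx']],[0,s['fy'],s['cy']],[0,0,1.]])
    p=cv2.undistortPoints(np.array(uv,float).reshape(-1,1,2),K,np.array(s['dist_coeffs'],float)).reshape(-1,2)
    T=np.array(s['cam_to_world']); d=np.c_[p,np.ones(len(p))]@T[:3,:3].T
    return T[:3,3],d
def plane(s,uv,z):
    o,d=ray(s,uv); return o+d*((z-o[2])/d[:,2])[:,None]
def proj(s,P):
    K=np.array([[s['fx'],0,s['cx']],[0,s['fy'],s['cy']],[0,0,1.]])
    T=np.linalg.inv(np.array(s['cam_to_world']))
    return cv2.projectPoints(np.array(P,float).reshape(-1,1,3),cv2.Rodrigues(T[:3,:3])[0],T[:3,3],K,np.array(s['dist_coeffs'],float))[0].reshape(-1,2)
E
python3 - <<'E'
from bench import sense,optics
import cv2,pickle
print(sense())
for n in("scene","top"):
    s=optics.snapshot(n);cv2.imwrite(f"pics/{n}0.png",s['frame']);pickle.dump(s,open(n+'0.pkl','wb'));print(n,s['cam_to_world'],s['fx'])
E
```

```text
{'time': 0.0, 'joint_pos': array([-7.56519062e+01,  7.51439840e+00,  8.53292500e+01,  7.31688857e-04,
        8.72623744e+01, -4.89408851e+00]), 'qd': array([-0.01739854, -0.14298328,  0.04277422,  0.0381926 ,  0.03330088,
        0.03805494]), 'joint_efforts': array([-3.13838886e-03, -5.69405222e+01, -5.00558531e+01, -2.12894529e-04,
        1.44977204e-02, -4.45784337e-05]), 'tool_pos': array([ 197.64743466, -566.06832364,  302.8519966 ]), 'tcp_rot': array([-1.79894426e+02, -9.77335784e-03,  1.92421377e+01]), 'ft_force': array([-0.52537985,  0.18675666, -0.12501617]), 'wrist_torque': array([ 0.0056688 ,  0.016999  , -0.04157726]), 'grip_force': 0.0, 'finger_gap': 85.36447435119875}
scene [[ 6.08115263e-02  8.40749680e-01 -5.37998080e-01  1.11437288e+03]
 [ 9.98148938e-01 -5.07846998e-02  3.34606032e-02 -2.76667777e+02]
 [ 8.09920457e-04 -5.39037002e-01 -8.42281695e-01  1.06447872e+03]
 [ 0.00000000e+00  0.00000000e+00  0.00000000e+00  1.00000000e+00]] 485.09858834269363
top [[-8.95496502e-03 -9.94713281e-01  1.02300039e-01  3.08334126e+02]
 [-9.99949611e-01  8.44371756e-03 -5.42947783e-03 -2.36859810e+02]
 [ 4.53698106e-03 -1.02343505e-01 -9.94738771e-01  1.65864252e+03]
 [ 0.00000000e+00  0.00000000e+00  0.00000000e+00  1.00000000e+00]] 571.6509965244629
```

View pics/scene0.png

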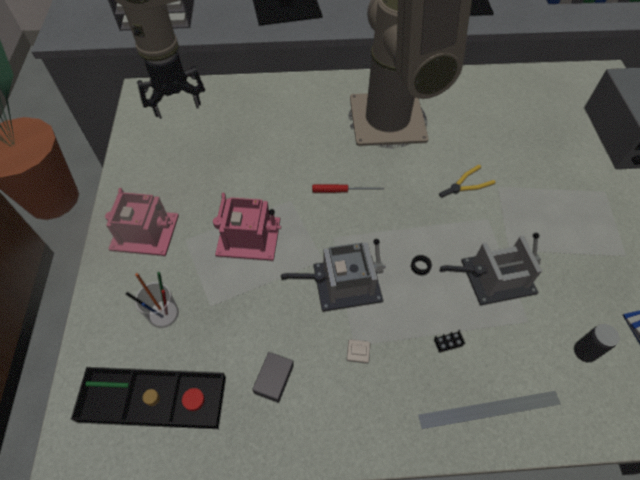

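View pics/top0.png

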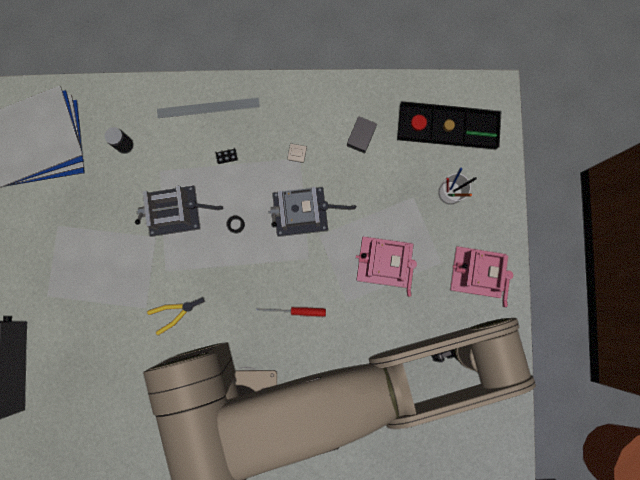

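The top view shows the loaded grey holder at about (300,211), with its nut at (276,213) and its lever end at (355,208). The empty holder is at (172,211), and the pink look-alikes are at (385,262) and (482,272). Next I'll enlarge the loaded holder.

```bash
python3 - <<'E'
import pickle,cv2,numpy as np
s=pickle.load(open('scene0.pkl','rb'));t=pickle.load(open('top0.pkl','rb'))
a=cv2.resize(t['frame'][175:250,260:360],None,fx=4,fy=4,interpolation=3)
b=cv2.resize(s['frame'][225:315,275:395],None,fx=3.333,fy=3.333,interpolation=3)
a=cv2.convertScaleAbs(a,alpha=1.6);b=cv2.convertScaleAbs(b,alpha=1.6)
c=np.zeros((300,800,3),np.uint8);c[:,:400]=a[:300,:400];c[:,400:]=b[:300,:400]
cv2.imwrite('pics/crop.png',c)
E
```

```text
(no output)
```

View pics/crop.png

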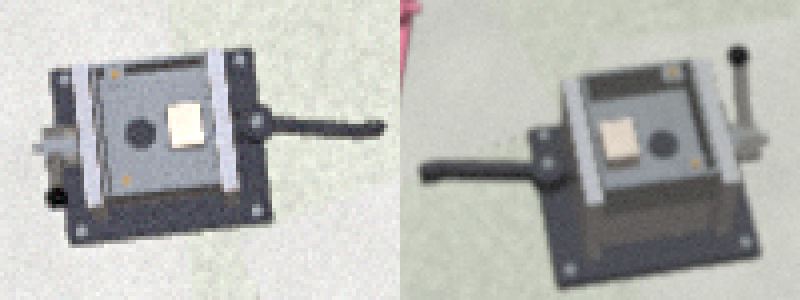

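```bash
cat >> h.py <<'E'
def tri(s,a,t,b):
    o,d=ray(s,[a]);o2,e=ray(t,[b]);A=np.c_[d[0],-e[0]]
    k=np.linalg.lstsq(A,o2-o,rcond=None)[0];p,q=o+d[0]*k[0],o2+e[0]*k[1];return (p+q)/2,np.linalg.norm(p-q)
E
python3 - <<'E'
import pickle;from h import *
np.set_printoptions(suppress=True,precision=1)
s=pickle.load(open('scene0.pkl','rb'));t=pickle.load(open('top0.pkl','rb'))
T=lambda u,v:(260+u/4-.4,175+v/4-.4)
S=lambda u,v:(275+(u-400)/3.333-.35,225+v/3.333-.35)
j=plane(t,[T(80,66),T(97,208),T(216,50),T(232,190)],100);print(j,j.mean(0))
js=plane(s,[S(729,62),S(735,180),S(572,75),S(592,203)],100);print(js)
b=plane(t,[T(52,68),T(247,49),T(272,219),T(69,244)],10);print(b,b.mean(0))
for q in(j,):
  d=(q[0]+q[1]-q[2]-q[3]);print('yaw',np.degrees(np.arctan2(-d[0],d[1])),np.linalg.norm(d)/2)
for d in (b[0]-b[1],b[3]-b[2]): print(np.degrees(np.arctan2(-d[0],d[1])),np.linalg.norm(d))
for d in (b[0]-b[3],b[1]-b[2]): print(np.degrees(np.arctan2(d[1],d[0])),np.linalg.norm(d))
print('ball',tri(t,T(57,197),s,S(738,55)))
print('end',tri(t,T(382,127),s,S(427,171)),plane(t,[T(382,127)],69))
print('hub',tri(t,T(257,122),s,S(547,163)),plane(t,[T(257,122)],73))
E
```

```text
[[ 606.2 -125.   100. ]
 [ 507.1 -136.7  100. ]
 [ 616.6 -219.2  100. ]
 [ 518.8 -229.5  100. ]] [ 562.2 -177.6  100. ]
[[ 517.3 -114.9  100. ]
 [ 610.9 -122.   100. ]
 [ 521.4 -226.   100. ]
 [ 622.3 -219.5  100. ]]
[[ 622.1  -98.    10. ]
 [ 635.  -240.9   10. ]
 [ 509.4 -258.    10. ]
 [ 492.4 -110.5   10. ]] [ 564.7 -176.8   10. ]
yaw 6.739904498248237 94.16277521401315
5.151707824505461 143.40959450802507
6.582140762012626 148.43791596840265
5.485665538810375 130.31025878679918
7.748368120080622 126.73269174191503
ball (array([ 514.4, -109. ,  104.2]), np.float64(0.9422133428539451))
end (array([ 568.6, -333.6,   58. ]), np.float64(4.740728539250695)) [[ 566.8 -335.3   69. ]]
hub (array([ 571.6, -247. ,   65.8]), np.float64(0.7335037293068173)) [[ 570.4 -247.3   73. ]]
```

Measured pose of the loaded holder: centre about (563.5,-177) with a yaw of about 6.3°. The nut is near 0.75 rad and the lever near 1.42 rad. I'll move above the nut bar with the fingers closed.

Call:
servo_tool(plan=[[[0.022,0.033,-0.004,5.5,0],[0.022,0.033,-0.004,5.5,0],[0.022,0.033,-0.004,5.5,0],[0.022,0.033,-0.004,5.5,0],[0.022,0.033,-0.004,5.5,0],[0.022,0.033,-0.004,5.5,0],[0.022,0.033,-0.004,5.5,0],[0.022,0.033,-0.004,5.5,0],[0.022,0.033,-0.004,5.5,0],[0.022,0.033,-0.004,5.5,0]]], force=60)

```text
time: 1.1
tool_pos: [418.2, -234.9, 263.4]
tcp_rot: [-180.0, -0.0, 74.5]
ft_force: [0.9, 0.0, -0.1]
finger_gap: 0.0
grip_force: 0.0
```

Call:
servo_tool(plan=[[[0.022,0.033,-0.004,5.5,0],[0.022,0.033,-0.004,5.5,0],[0.022,0.033,-0.004,5.5,0],[0.022,0.028,-0.004,5.5,0],[0,0,0,0,0],[0,0,0,0,0],[0,0,0,0,0]]])

```text
time: 1.8
tool_pos: [505.3, -110.0, 247.7]
tcp_rot: [-180.0, 0.0, 96.2]
ft_force: [0.3, -0.1, -0.1]
finger_gap: -0.0
grip_force: 0.0
```

Call:
servo_tool(plan=[[[0.003,0,-0.02,0,0],[0.003,0,-0.02,0,0],[0,0,-0.015,0,0],[0,0,-0.006,0,0],[0,0,-0.006,0,0],[0,0,-0.006,0,0],[0,0,0,0,0]]])

```text
time: 2.5
tool_pos: [506.5, -110.8, 177.3]
tcp_rot: [-179.2, -0.0, 96.2]
ft_force: [-20.2, -0.7, 24.3]
finger_gap: -0.2
grip_force: 14.3
```

```bash
python3 - <<'E'
from bench import optics
import cv2,numpy as np
f=optics.snapshot("scene")['frame'];cv2.imwrite('pics/n1.png',cv2.convertScaleAbs(cv2.resize(f[180:330,270:470],None,fx=4,fy=4,interpolation=2),alpha=1.5))
E
```

```text
(no output)
```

View pics/n1.png

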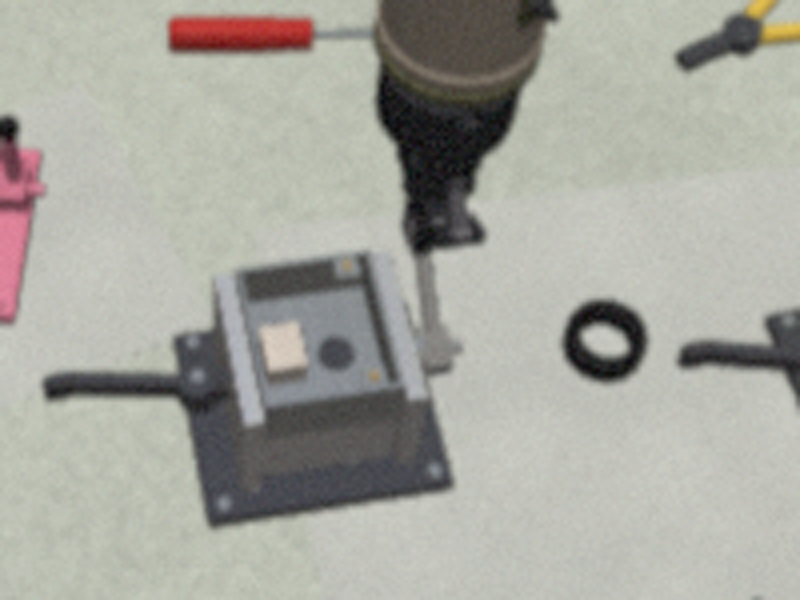

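The closed fingertip sits on the black ball at crop (440,235), and the force reading shows it pushing on the ball's front side. I'll lift, come in from behind the bar, and push along an arc.

Call:
servo_tool(plan=[[[0,0,0.02,0,0],[0,0,0.02,0,0],[0.015,0.0,0.01,0,0],[0.02,0,0,0,0],[0,0,0,0,0],[0,0,0,0,0]]])

```text
time: 3.15
tool_pos: [546.4, -109.8, 224.9]
tcp_rot: [-180.0, -0.0, 96.2]
ft_force: [-0.4, 0.5, -0.0]
finger_gap: -0.0
grip_force: 0.0
```

```bash
cat > cand.py <<'E'
from h import *
from bench import sense,optics
np.set_printoptions(suppress=True,precision=1)
C=np.array([563.5,-177]);a=np.radians(6.3);X=np.array([np.cos(a),np.sin(a)]);Y=np.array([-np.sin(a),np.cos(a)])
W=lambda x,y:C+x*X+y*Y
def ball():
    c=[]
    for n,near in(("top",None),("scene",None)):
        pass
E
python3 - <<'E'
from cand import *
import cv2
st=sense();print(st['tool_pos'],st['ft_force'])
for n in("top","scene"):
    s=optics.snapshot(n);g=s['frame'].max(2)
    # predicted ball at 0.75 and hue darkness nearby
    for ph in (.5,.6,.75,.9):
        p=np.r_[W(-62*np.sin(ph),73),60+62*np.cos(ph)];print(n,ph,proj(s,[p])[0])
    if n=="scene":
        cv2.imwrite('pics/n2.png',cv2.convertScaleAbs(cv2.resize(s['frame'][190:310,330:430],None,fx=5,fy=5,interpolation=2),alpha=1.5))
for ph in np.radians([35,45,55,65,75,85,90]):
    r=48;x=-r*np.sin(ph)+5*np.cos(ph)+14.5;z=60+r*np.cos(ph)+5*np.sin(ph)
    print(np.degrees(ph),W(x,72),z+73)
E
```

```text
[ 546.4 -109.8  224.9] [-0.4  0.5 -0. ]
top 0.5 [272.9 219.2]
top 0.6 [273.2 221.2]
top 0.75 [273.7 224.1]
top 0.9 [274.1 226.7]
scene 0.5 [377.5 242.9]
scene 0.6 [376.8 241.8]
scene 0.75 [375.8 240.5]
scene 0.9 [374.9 239.9]
35.0 [ 546.7 -106.4] 175.18718030762682
45.0 [ 539.8 -107.2] 170.47665940288704
55.0 [ 533.8 -107.8] 164.6274291662952
65.0 [ 528.9 -108.4] 157.81721549873683
75.0 [ 525.2 -108.8] 150.25294329636634
85.0 [ 522.9 -109. ] 142.1644491423463
90.0 [ 522.3 -109.1] 138.0
```

View pics/n2.png

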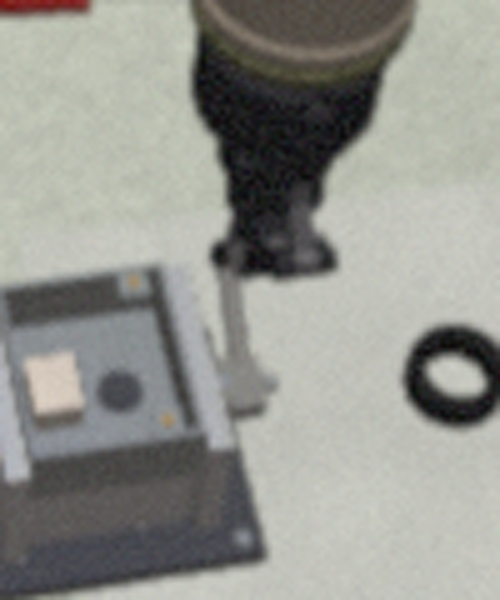

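The view shows the ball still at crop (228,255), so the nut hasn't moved and reads about 0.75 rad. The finger is behind and above it, clear of the bar.

Call:
servo_tool(plan=[[[0.002,0.003,-0.02,0,0],[0,0,-0.02,0,0],[0,0,-0.01,0,0],[-0.004,0,-0.002,0,0],[-0.004,0,-0.003,0,0],[-0.003,0,-0.003,0,0],[-0.003,0,-0.003,0,0],[-0.003,0,-0.003,0,0],[0,0,0,0,0]]])

```text
time: 4.15
tool_pos: [532.0, -106.6, 161.4]
tcp_rot: [179.9, 0.0, 96.2]
ft_force: [1.0, 0.3, 1.8]
finger_gap: -0.2
grip_force: 0.8
```

Call:
servo_tool(plan=[[[-0.003,-0.0005,-0.004,0,0],[-0.002,-0.0005,-0.004,0,0],[-0.002,-0.0005,-0.004,0,0],[-0.001,0,-0.004,0,0],[-0.001,0,-0.004,0,0],[0,0,-0.002,0,0],[0,0,0,0,0]]])

```text
time: 4.85
tool_pos: [522.7, -108.8, 139.7]
tcp_rot: [-180.0, 0.1, 96.2]
ft_force: [-3.0, -3.3, 7.9]
finger_gap: 0.2
grip_force: 3.5
```

Call:
servo_tool(plan=[[[0,0,-0.002,0,0],[0,0,-0.002,0,0],[0,0,-0.002,0,0],[0,0,0,0,0],[0,0,0,0,0]]])

```text
time: 5.35
tool_pos: [523.2, -108.8, 136.3]
tcp_rot: [180.0, 0.1, 96.2]
ft_force: [-15.7, 1.0, 29.6]
finger_gap: -0.3
grip_force: 15.1
```

Call:
servo_tool(plan=[[[0,0,0.02,0,0],[0,0,0.04,0,0],[0,0,0.04,0,0],[-0.04,0,0.01,0,0],[-0.045,0,0,0,0],[-0.045,0,0,0,0],[-0.045,0,0,0,0],[0,0,0,0,0]]])

```text
time: 6.15
tool_pos: [343.5, -107.3, 241.9]
tcp_rot: [-179.9, 0.0, 96.2]
ft_force: [0.0, -0.5, 0.6]
finger_gap: -0.2
grip_force: 0.0
```

```bash
python3 - <<'E'
from cand import *
st=sense();print(st['tool_pos'],st['ft_force'])
I=[]
for n,b in(("top",(255,180,345,260)),("scene",(330,210,430,300))):
    s=optics.snapshot(n)
    for ph in (1.2,1.4,1.57):
        p=np.r_[W(-62*np.sin(ph),71),60+62*np.cos(ph)];print(n,ph,proj(s,[p])[0])
    x0,y0,x1,y1=b
    I.append(cv2.resize(s['frame'][y0:y1,x0:x1],(400,360),interpolation=2))
cv2.imwrite('pics/n3.png',cv2.convertScaleAbs(np.hstack(I),alpha=1.5))
E
```

```text
[ 343.5 -107.3  241.9] [ 0.  -0.5  0.6]
top 1.2 [275.7 230.6]
top 1.4 [276.1 232.3]
top 1.57 [276.5 233. ]
scene 1.2 [372.6 240.4]
scene 1.4 [371.8 241.9]
scene 1.57 [371.4 243.9]
```

View pics/n3.png

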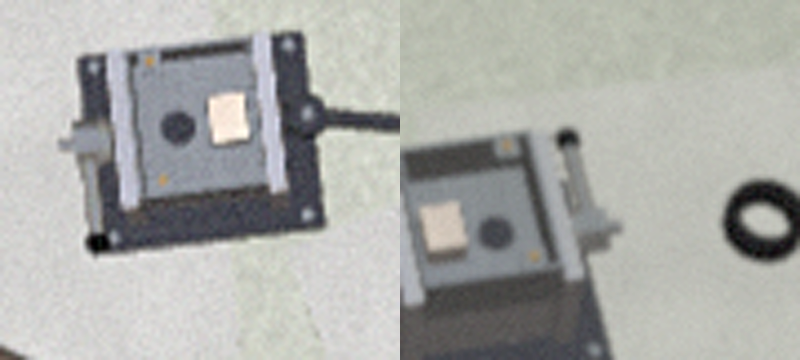

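The nut ball is at top-view pixel (277,234) and scene pixel (372,244). Both match the prediction for 1.57, so the nut is tight. Next is the lever.

```bash
python3 - <<'E'
from cand import *
for th,off in((90,30),(81,26),(75,16),(65,16),(55,16),(45,16),(35,16),(25,16),(15,16),(8,16),(0,16),(-3,16)):
    t=np.radians(th);r=66
    x=-r*np.cos(t)+off*np.sin(t);y=-70-r*np.sin(t)-off*np.cos(t);print(th,W(x,y),96.3+th)
E
```

```text
90 [ 608.2 -308.9] 186.3
81 [ 594.  -313.7] 177.3
75 [ 577.  -314.2] 171.3
65 [ 565.2 -314.2] 161.3
55 [ 553.5 -312.2] 151.3
45 [ 542.4 -308.1] 141.3
35 [ 532.2 -302.2] 131.3
25 [ 523.1 -294.5] 121.3
15 [ 515.5 -285.5] 111.3
8 [ 511.2 -278.4] 104.3
0 [ 507.3 -269.7] 96.3
-3 [ 506.2 -266.3] 93.3
```

Call:
servo_tool(plan=[[[0.03,-0.025,0,8,0],[0.03,-0.025,0,8,0],[0.03,-0.025,0,8,0],[0.03,-0.025,0,8,0],[0.03,-0.025,0,8,0],[0.03,-0.025,0,8,0],[0.03,-0.025,0,8,0],[0.03,-0.025,0,8,0],[0,0,0,8,0],[0,0,0,8,0]]])

```text
time: 7.25
tool_pos: [589.4, -308.7, 239.5]
tcp_rot: [179.9, -0.2, 176.6]
ft_force: [-0.5, -0.4, 0.2]
finger_gap: 0.3
grip_force: 0.0
```

Call:
servo_tool(plan=[[[0.007,-0.005,0,0,0],[0.002,0,-0.03,0,0],[0,0,-0.04,0,0],[0,0,-0.04,0,0],[0,0,-0.01,0,0],[0,0,0,0,0],[0,0,0,0,0]]])

```text
time: 7.95
tool_pos: [598.1, -313.6, 124.8]
tcp_rot: [-179.9, 0.1, 176.2]
ft_force: [1.1, 0.4, 0.5]
finger_gap: -0.1
grip_force: 0.0
```

Call:
servo_tool(plan=[[[0,0,-0.006,0,0],[-0.007,0,0,-2,0],[-0.007,0,0,-2,0],[-0.007,0,0,-2,0],[-0.006,0,0,-5,0],[-0.006,0,0,-5,0],[-0.006,0.001,0,-5,0],[-0.006,0.001,0,-5,0],[0,0,0,0,0]]])

```text
time: 8.85
tool_pos: [552.0, -311.1, 118.3]
tcp_rot: [180.0, 0.2, 149.9]
ft_force: [3.5, 0.4, -0.1]
finger_gap: 0.3
grip_force: 1.5
```

Contact made, so I'll keep going round the arc.

Call:
servo_tool(plan=[[[-0.005,0.002,0,-4.5,0],[-0.005,0.002,0,-4.5,0],[-0.005,0.002,0,-4.5,0],[-0.005,0.003,0,-4.5,0],[-0.005,0.004,0,-5,0],[-0.004,0.004,0,-5,0],[-0.004,0.004,0,-5,0],[-0.004,0.005,0,-5,0],[0,0,0,0,0]]])

```text
time: 9.75
tool_pos: [515.4, -285.4, 118.3]
tcp_rot: [179.9, 0.2, 112.0]
ft_force: [3.9, -1.2, -0.3]
finger_gap: -0.4
grip_force: 1.7
```

Call:
servo_tool(plan=[[[-0.002,0.004,0,-4,0],[-0.002,0.004,0,-4,0],[-0.002,0.004,0,-4,0],[-0.001,0.004,0,-4,0],[-0.001,0.002,0,0,0],[0,0,0,0,0]]])

```text
time: 10.35
tool_pos: [507.2, -269.5, 118.5]
tcp_rot: [179.8, 0.3, 96.1]
ft_force: [3.8, -12.2, -0.7]
finger_gap: -0.1
grip_force: 5.9
```

Call:
servo_tool(plan=[[[0,0.002,0,0,0],[0,0.002,0,0,0],[0,0.002,0,0,0],[0,0,0,0,0]]])

```text
time: 10.75
tool_pos: [507.2, -268.4, 118.9]
tcp_rot: [179.8, 0.8, 96.1]
ft_force: [3.8, -36.2, -12.6]
finger_gap: -0.1
grip_force: 18.0
```

Force climbed sharply with almost no movement, so the lever is at its hard stop. I'll back away and look.

Call:
servo_tool(plan=[[[0,-0.01,0,0,0],[0,-0.03,0,0,0],[0,-0.02,0.03,0,0],[0,0,0.05,0,0],[-0.04,0,0.04,0,0],[-0.045,0,0.02,0,0],[-0.045,0,0,0,0],[-0.03,0,0,0,0],[0,0,0,0,0]]])

```text
time: 11.65
tool_pos: [348.0, -320.9, 252.4]
tcp_rot: [-179.9, 0.0, 96.0]
ft_force: [0.4, -1.1, -0.1]
finger_gap: -0.0
grip_force: 0.0
```

```bash
python3 - <<'E'
from cand import *
st=sense();print(st['tool_pos'],st['ft_force'])
I=[]
for n,b in(("top",(125,170,365,260)),("scene",(270,210,390,310))):
    s=optics.snapshot(n)
    for d in(0,10): t=np.radians(d);print(n,d,proj(s,[np.r_[W(-88*np.cos(t),-70-88*np.sin(t)),65]]))
    x0,y0,x1,y1=b
    I.append(cv2.resize(s['frame'][y0:y1,x0:x1],None,fx=300/(y1-y0),fy=300/(y1-y0),interpolation=2))
c=np.zeros((600,800,3),np.uint8);c[:300]=I[0][:300,:800];c[300:,:I[1].shape[1]]=I[1]
cv2.imwrite('pics/l1.png',cv2.convertScaleAbs(c,alpha=1.5))
E
```

```text
[ 348.  -320.9  252.4] [ 0.4 -1.1 -0.1]
top 0 [[327.3 236.1]]
top 10 [[332.7 235. ]]
scene 0 [[312.7 242.2]]
scene 10 [[306.6 243.6]]
```

View pics/l1.png

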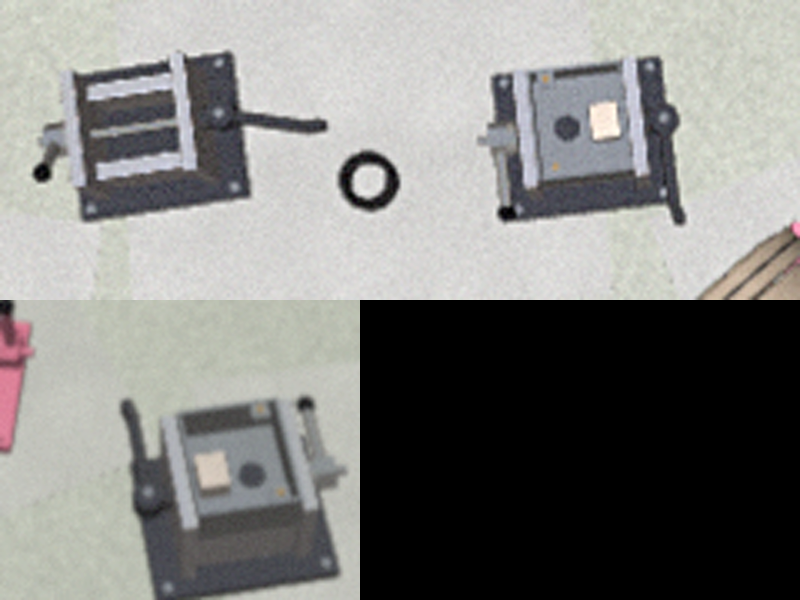

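The top view puts the lever end at pixel (329,236), about 0–3° from shut, and the scene view puts it at (313,245). The nut is still level, the empty holder's lever hasn't moved, and the arm is clear.

```bash
python3 -c "
from bench import r
print(r.hand_in())"
```

```text
the job is handed in; nothing more can be done
None
```

The job is handed in (no score was returned): camera views show the loaded holder's nut tight and its lever shut to within about 3°, with the empty holder's lever unmoved and the arm clear.

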